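# Change the sensor cartridge of a bench analyser with a push-push latch

### The arm

A 7-joint arm with a two-finger parallel gripper is mounted at the origin on the work surface. World frame = base frame: x ahead of the robot, y to its left, z up, the work surface at z = 0. Lengths are in m, angles in rad, forces in N, time in s.
With the tool pointing down it reaches from about 0.375 to 0.925 m from the base axis. Payload 3.1 kg.
Tool frame: the origin (TCP) lies between the finger pads; the fingertips stand 19 mm ahead of it and the grasp point (between the pads) is the TCP; z points along the fingers, y is the line along which they close (so a half turn about z gives the same grasp; the last joint's range is limited). The gripper opens to 85 mm and grips with 20 to 120 N. Pads are 22 mm wide; open, the fingers measure 114 mm over their backs; the gripper's body (76 mm by 85 mm) begins 54 mm behind the grasp point. The pads swing forward as they close: fully open they stand 13 mm farther back than shut.
Start: joints at [1.101, 0.383, 0.044, 1.598, -0.018, 1.161, -0.05], TCP at [0.236, -0.606, 0.25] pointing down, gripper open.
Joint ranges: [-2.61, 2.61], [-0.41, 2.15], [-1.48, 1.57], [0, 2.5], [-1.57, 4.71], [0.05, 1.97], [-2.85, 2.85]. Speed limits (rad/s): [2.79, 2.79, 3.14, 3.14, 3.14, 3.14, 3.14].

### API

Orientations are given as a unit quaternion [x, y, z, w].
In Python, from bench import move_ptp, movel, move_j, move_gripper, pause, inverse_kinematics, read_camera, camera_params, MotionError, sign_off, look_for, tip_of, read_time_s, read_qpos, read_joint_vel, read_effort, read_eef_pos, read_tcp_rot, read_ft_force, read_ft_torque, read_finger_gap, read_grasp_force gives the robot as it stands. Calls block until the motion is done:
- move_ptp(position, orientation): joint-space move of the TCP to a pose.
- movel(position, orientation=None, speed=0.15): straight line of the TCP; orientation=None keeps the orientation; speed is the mean speed in m/s.
- move_j(angles): joint-space move.
- move_gripper(opening, effort=None): finger opening in m; effort is the grip in N (None keeps the last); returns when the fingers have stopped.
- pause(seconds).
- inverse_kinematics(position, orientation): joint angles nearest the present ones, or None.
- read_camera(name): name is "side" or "top"; returns the picture (400x640x3 uint8, red, green, blue); there is no depth.
- camera_params(name): a dict with "K" (3x3 intrinsics, pixels), "camera_from_world" (4x4, takes a point from world to camera coordinates). Camera axes: x right, y down, z forward; pixel columns grow to the right and rows downward; lengths in m; the calibration is good to about 2 mm. A picture is of the moment at which its call begins. camera_params takes no time and is no camera call.
A pose or a line that the arm cannot do raises MotionError and nothing moves.
- sign_off(): hands the job in; it is judged then, once.
Trained networks look in the newest picture that a camera, given by its name, has taken for a name from the list of things; names that differ only in an ending like _2 or _b are one class to them, and where a whole thing is asked for, a point or a joint stands for the part that bears it (a point fixed in the world has none). Each returns a list of dicts, best first, with "confidence" (0 to 1); they miss things now and then, are a little off and sometimes report something else, mostly with a low value. They report only what shows in the picture. A call takes as long as a camera call.
- look_for(camera, name): "at" ([column, row] in pixels, amid what is visible of it).
- tip_of(camera, name): "at" ([column, row] in pixels: a listed point, or the origin of a listed thing).
Readings, each from a call of its own:
- read_time_s(): time.
- read_qpos(): joint angles.
- read_joint_vel(): joint speeds.
- read_effort(): joint torques, N m.
- read_eef_pos(): TCP position.
- read_tcp_rot(): TCP orientation.
- read_ft_force(): force on the tool from outside, world axes, zero at the start.
- read_ft_torque(): the same for the moment, N m.
- read_finger_gap(): finger opening in m.
- read_grasp_force(): force on a finger pad.
Only numpy, scipy, OpenCV 4.12 (cv2) and the standard library are available. Lean on these libraries where they do the work, as an engineer would, in place of code of your own. Each camera call takes 0.05 s, during which the arm holds its last target. There are 200 camera calls.

### The job

Change the sensor cartridge of the red bench analyser. The old one is latched down in the bay in the white deck: press it in gently until the latch lets go and it springs up, draw it out and leave it in the steel tray; then put the tall new cartridge from the white stand into the bay and press it down gently until it stays locked. Never force the latch, and leave the short blank in the stand and everything else on the bench where it is.

Things in the scene. Friction and masses are not known exactly. Their poses are not given: they have to be found in the camera images.
- analyser: Bench analyser with a red case and white deck, fixed, 240 mm deep (its x) by 280 mm wide (its y); origin under its centre, front towards its own -x, z up. The deck is flat, 115 mm above the bench. On its own -y half a white and black console with a tilted screen rises at most 45 mm above the deck, not nearer than 85 mm to the bay's centre. It must not be struck or jammed: keep the fingers' push on it under 25 N, a cartridge's push on its walls under 40 N.
- bay (a point): Centre of the mouth of the cartridge bay, on the deck's surface (30 mm forward and 60 mm to the +y side of the analyser's centre); axes as the analyser's. A straight slot 24 mm (x) by 50 mm (y), 1 mm wider than a cartridge on each side, with a 3 mm bevelled edge. A cartridge in it stands on the spring carrier of a push-push latch, either way round.
- carrier: The latch's spring carrier in the depth of the bay, hidden under the cartridge; origin in the middle of its top, on which the cartridge stands. 55 mm above the bench when locked (cartridge's top 12 mm above the deck, its middle 24 mm below the mouth); 18 mm higher when released (top 30 mm above the deck). Its spring pushes up with about 3 N when released, 7 N when locked.
- lock_top (a point): Where the middle of a locked cartridge's top is. Each press must go past a click 6.5 to 9.5 mm below it (it differs between units), against about 8 N, and be let up: a locked cartridge then springs up, a raised one stays locked. A shorter press changes nothing, a second undoes the first. Just past the click a buffer adds 10 N/mm: stop at 12 to 15 N; over 20 N breaks it.
- old_mid (a point): Middle (half-way up, 36 mm above its foot) of the old cartridge: a grey upright block 22 mm (x) by 48 mm (y) by 72 mm tall, about 90 g, with a dark thumb pad 17 x 40 mm as its top 4 mm. It starts locked in the bay. x is its thin direction, z up.
- new_mid (a point): Middle (half-way up, 36 mm above its foot) of the new cartridge, the same as the old one, either way round fits; it starts upright in one of the stand's two wells, the tall one of the two there, its top 78 mm above the bench. x is its thin direction, z up.
- blank_mid (a point): Middle (25 mm above its foot) of the short blank in the stand's other well: a grey block 22 x 48 x 50 mm without a thumb pad. Stays where it is.
- stand: White fixed stand, 74 mm (x) by 150 mm (y) by 36 mm high, origin under its centre; two wells with their floor 6 mm above the bench, centred 36 mm to either side along its y, 2 mm wider than a cartridge on each side.
- tray_floor (a point): Middle of the inner floor, 3 mm above the bench, of a fixed steel tray, 170 mm (x) by 130 mm (y) outside, 35 mm high, walls 3 mm. The old cartridge may stand or lie in it.
- jar_a: Clear screw-cap jar with a dark blue cap, 60 mm across, 115 mm tall; origin under its centre. Stays where it is.
- jar_b: Amber jar with a white cap, 48 mm across, 90 mm tall; origin under its centre. Stays where it is.
- beaker: Glass beaker, 72 mm across, 86 mm tall; origin under its centre. Stays where it is.
- vial: Small capped vial, 25 mm across, 52 mm tall; origin under its centre. Stays where it is.
- tip_box: Pipette tip box, 85 by 120 mm, 58 mm tall; origin under its centre. Stays where it is.
- timer: Flat white bench timer, 62 mm square, 20 mm tall; origin under its centre. Stays where it is.

How it is judged:
On the way, in this order (a step that is already met when the one before it is completed fails the run):
1. the old cartridge has been let go by the latch: it stands raised in the bay, its middle less than 10 mm below the mouth, nothing of the gripper touching it (z of old_mid in the frame of bay between -0.01 and 0.006 m and horizontal distance between old_mid and bay below 0.005 m and height (world z) of carrier above 0.069 m and contact force between the fingers and cart_old below 0.1 N), for 0.2 s.
2. the old cartridge is in the steel tray, let go (x of old_mid in the frame of tray_floor between -0.078 and 0.078 m and y of old_mid in the frame of tray_floor between -0.058 and 0.058 m and z of old_mid in the frame of tray_floor between 0.003 and 0.045 m and contact force between the fingers and cart_old below 0.1 N), for 0.2 s.
At the end, for the whole second after the job is handed in: The new cartridge is locked in the bay: upright, its middle 24 mm (within 3 mm) below the bay's mouth and within 4 mm of its axis, the carrier held at its locked height, nothing pressing on it; the old cartridge lies or stands at rest inside the steel tray; the blank is still in its well (z of new_mid in the frame of bay between -0.027 and -0.021 m and horizontal distance between new_mid and bay below 0.004 m and angle between new_mid's own z axis and vertical below 0.08 rad and height (world z) of carrier between 0.052 and 0.058 m and linear speed of each of cart_new, cart_old below 0.02 m/s and x of old_mid in the frame of tray_floor between -0.078 and 0.078 m and y of old_mid in the frame of tray_floor between -0.058 and 0.058 m and z of old_mid in the frame of tray_floor between 0.003 and 0.045 m and distance of blank_mid from where it was at the start of the episode below 0.015 m); the robot touches nothing.
It fails at once if a cartridge is pressed on the latch's carrier with more than 20 N (contact force between any of cart_old, cart_new and carrier above 20 N).
It fails at once if a cartridge is jammed against the analyser with more than 40 N (contact force between any of cart_old, cart_new and analyser above 40 N).
It fails at once if the robot presses on the analyser itself with more than 25 N (contact force between any of the fingers, the arm and analyser above 25 N).
It fails at once if the blank is moved more than 15 mm (distance of blank_mid from where it was at the start of the episode above 0.015 m).
It fails at once if a jar, the beaker, the vial, the tip box or the timer is moved more than 25 mm or tipped (distance of any of jar_a, jar_b, beaker, vial, tip_box, timer from where it was at the start of the episode above 0.025 m or angle between any of jar_a, jar_b, beaker, vial, tip_box, timer's own z axis and vertical above 0.4 rad).
It also fails if it takes over 72 s, if anything falls off the work surface, if the arm or the gripper's body presses on something with over 40 N, if the wrist force passes 120 N, or if a joint passes its speed limit or range.

## Working session

There is one attempt and no reset: what is moved stays moved. The work goes in short steps, each a Python script; the robot and the scene stay as the last script left them, time stands still between calls to the robot, and variables do not carry over. Pictures are saved under pics/ and viewed, at most 10 in all, crops included, and the job is handed in when it is done.

```bash
mkdir -p pics; ls; cat > h.py <<'E'
import numpy as np, cv2
from bench import *
def ray(cam,px):
    p=camera_params(cam);K=np.array(p["K"]);T=np.array(p["camera_from_world"])
    d=T[:3,:3].T@np.linalg.inv(K)@np.array([px[0],px[1],1.]);return -T[:3,:3].T@T[:3,3],d/np.linalg.norm(d)
def atz(cam,px,z):
    o,d=ray(cam,px);return o+d*(z-o[2])/d[2]
def tri(a,b):
    A=np.zeros((3,3));B=np.zeros(3);rs=[ray("side",a),ray("top",b)]
    for o,d in rs:
        M=np.eye(3)-np.outer(d,d);A+=M;B+=M@o
    x=np.linalg.solve(A,B);return x,max(np.linalg.norm((np.eye(3)-np.outer(d,d))@(x-o)) for o,d in rs)
def proj(cam,P):
    p=camera_params(cam);q=np.array(p["camera_from_world"])@np.append(P,1);q=np.array(p["K"])@q[:3];return q[:2]/q[2]
E
python3 - <<'E'
from h import *
np.set_printoptions(precision=4,suppress=True)
for c in("side","top"):
    im=read_camera(c);cv2.imwrite(f"pics/{c}0.png",im[:,:,::-1])
    print(c,ray(c,(320,200)),camera_params(c)["K"][0][0])
for n in "analyser bay lock_top old_mid new_mid blank_mid stand tray_floor jar_a jar_b beaker vial tip_box timer".split():
    r={c:tip_of(c,n)[:2] for c in("side","top")}
    print(n,[(c,[(np.round(k["at"],1).tolist(),round(k["confidence"],2)) for k in v]) for c,v in r.items()])
    if r["side"] and r["top"]:print("   ",*tri(r["side"][0]["at"],r["top"][0]["at"]))
print(read_time_s())
E
```

```text
pics
side (array([ 0.3241, -0.7101,  0.8331]), array([ 0.2567,  0.6726, -0.694 ])) 373.43721978616327
top (array([ 0.4276, -0.0097,  1.5124]), array([ 0.1016, -0.0161, -0.9947])) 457.9079442776639
analyser [('side', [([308.7, 232.8], 0.94)]), ('top', [([317.4, 211.2], 0.88)])]
    [ 0.5481 -0.0275  0.0059] 0.004132671196322792
bay [('side', [([287.9, 196.0], 0.93)]), ('top', [([295.0, 219.2], 0.67), ([414.5, 178.1], 0.52)])]
    [0.5116 0.0425 0.1024] 0.0016379418384533646
lock_top [('side', [([289.1, 191.0], 0.8)]), ('top', [([297.5, 218.6], 0.81)])]
    [0.5128 0.0339 0.1288] 0.002405262198272718
old_mid [('side', [([288.9, 193.6], 0.54)]), ('top', [([297.1, 217.8], 0.48)])]
    [0.5142 0.0359 0.117 ] 0.0006442936659350993
new_mid [('side', [([308.1, 348.3], 0.81)]), ('top', [([422.8, 250.3], 0.6)])]
    [ 0.4308 -0.3689  0.0387] 0.005982533988751434
blank_mid [('side', [([299.1, 322.8], 0.76)]), ('top', [])]
stand [('side', [([304.4, 339.7], 0.89)]), ('top', [([410.9, 248.2], 0.55)])]
    [ 0.4348 -0.3359  0.0119] 0.004129306447554769
tray_floor [('side', [([253.1, 164.5], 0.64)])
[... 296 characters left out ...]
2), ([321.5, 161.2], 0.55)]), ('top', [([222.5, 158.0], 0.75), ([388.1, 161.3], 0.65)])]
    [ 1.0295  0.363  -0.9257] 0.183637011613872
beaker [('side', [([413.3, 361.5], 0.9), ([303.4, 160.1], 0.68)]), ('top', [([448.2, 181.5], 0.91)])]
    [ 0.6543 -0.4602  0.005 ] 0.001169053216350299
vial [('side', [([304.3, 162.8], 0.47)]), ('top', [([214.8, 180.0], 0.59), ([184.5, 172.7], 0.48)])]
    [ 0.6466  0.3203 -0.0201] 0.00471467653517251
tip_box [('side', [([298.2, 141.6], 0.66)]), ('top', [([221.1, 159.5], 0.4)])]
    [0.6547 0.2834 0.105 ] 0.03463263557571077
timer [('side', [([399.1, 319.5], 0.77)]), ('top', [([416.6, 177.7], 0.75)])]
    [ 0.6692 -0.357   0.0021] 0.0037671160757165355
1.5
```

```bash
python3 - <<'E'
import cv2
s=cv2.imread("pics/side0.png");t=cv2.imread("pics/top0.png")
cv2.imwrite("pics/s1.png",cv2.resize(s[120:400,200:480],(800,800))[:600] if 0 else cv2.resize(s[130:400,180:500],(711,600),interpolation=cv2.INTER_CUBIC))
cv2.imwrite("pics/t1.png",cv2.resize(t[120:320,160:480],None,fx=2.5,fy=2.5,interpolation=cv2.INTER_CUBIC))
E
```

```text
(no output)
```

View pics/s1.png

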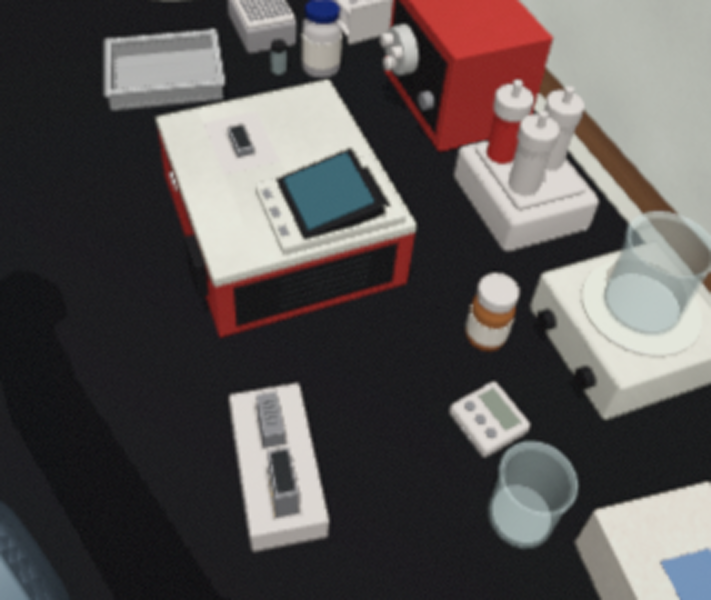

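View pics/t1.png

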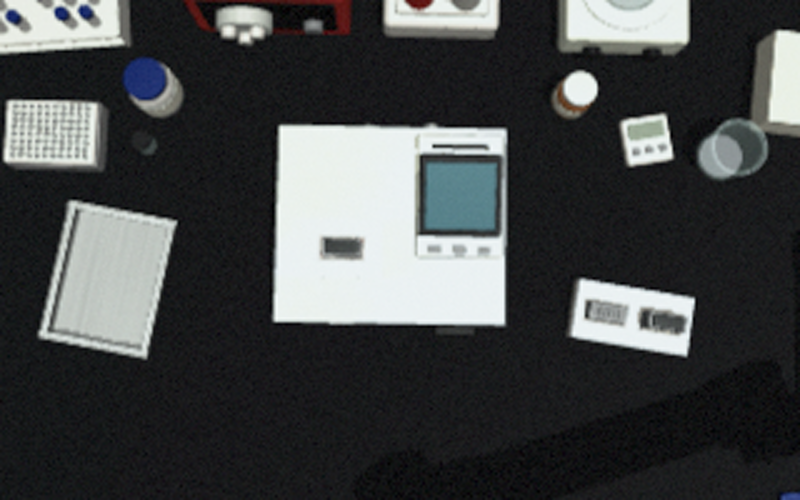

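The side view shows the old cartridge at about (288,193), the tray at about (253,164), and the tall new cartridge at about (307,343) in the nearer well. The top view shows the bay pad at about (297,219), the new one at about (425,248) and the blank at about (402,245). The networks agree with both views. Next I refine these by segmentation.

```bash
cat > m.py <<'E'
from h import *
np.set_printoptions(precision=4,suppress=True)
t=cv2.imread("pics/top0.png");g=cv2.cvtColor(t,cv2.COLOR_BGR2GRAY)
def cnt(mask,at):
    cs,_=cv2.findContours(mask.astype(np.uint8),cv2.RETR_EXTERNAL,cv2.CHAIN_APPROX_NONE)
    return min(cs,key=lambda c:-cv2.pointPolygonTest(c,at,True))[:,0,:].astype(np.float32)
def rect(px,z):
    P=np.array([atz("top",p,z)[:2] for p in px],np.float32)
    (c,s,a)=cv2.minAreaRect(P);return np.array(c),np.array(s),a
for n,mask,at,z in [("deck",g>130,(285,190),.115),("stand",g>130,(412,247),.036),("tray",g>75,(205,230),.035)]:
    c=cnt(mask,at);print(n,*rect(c,z))
# front/left deck edge
c=cnt(g>130,(285,190));
P=np.array([atz("top",p,.115)[:2] for p in c])
f=P[(np.abs(P[:,0]-P[:,0].min())<.012)&(P[:,1]<.11)&(P[:,1]>-.13)];print("front",np.polyfit(f[:,1],f[:,0],1))
l=P[(np.abs(P[:,1]-P[:,1].max())<.012)&(P[:,0]>P[:,0].min()+.02)&(P[:,0]<P[:,0].max()-.02)];print("left",np.polyfit(l[:,0],l[:,1],1),P.min(0),P.max(0))
# pads: darkness-weighted centroid
def wc(x0,x1,y0,y1,z,hi):
    w=np.clip(hi-g[y0:y1,x0:x1].astype(float),0,None);w[w<25]=0
    Y,X=np.mgrid[y0:y1,x0:x1];m=np.array([(w*X).sum(),(w*Y).sum()])/w.sum()
    C=np.cov(np.array([X.ravel(),Y.ravel()]),aweights=w.ravel());return m,atz("top",m,z),np.linalg.eigh(C)[1][:,1]
print("old",wc(285,310,210,227,.127,200))
print(g[212:226,286:308]);print(g[238:258,394:440])
print(read_eef_pos(),read_tcp_rot(),read_qpos(),read_finger_gap())
E
python3 m.py
```

```text
deck [ 0.5418 -0.0205] [0.2446 0.2816] 0.5742614269256592
stand [ 0.4366 -0.3354] [0.1527 0.077 ] 82.07527160644531
tray [0.4681 0.3402] [0.1428 0.1816] 80.22673034667969
front [-0.0102  0.4213]
left [0.0111 0.1127] [ 0.4188 -0.1607] [0.6646 0.121 ]
old (array([296.365 , 218.4878]), array([0.5108, 0.0379, 0.127 ]), array([-0.9973, -0.0729]))
[[240 240 239 238 239 240 239 239 239 238 239 240 239 240 239 239 240 239
  240 239 240 240]
 [239 238 236 238 238 237 237 238 238 237 238 237 239 237 238 237 238 238
  240 240 240 239]
 [239 234 218 201 200 204 203 213 214 211 208 211 209 210 215 224 211 216
  229 230 236 239]
 [239 230 189 134 101 102 115 138 134 134 134 135 134 130 141 157 135 163
  182 203 234 240]
 [238 228 182 146  60  63  70  82  79  83  86  82  85  89  87  85 101 133
  136 187 234 239]
 [239 227 184 143  64  69  68  67  68  69  69  70  72  76  71  79  81  96
  133 194 236 239]
 [239 227 185 146  66  70  66  68  71  71  72  72  72  72  72  76  83  99
  136 194 240 239]
 [238 227 185 147  69  71  72  71  70  75  78  75  75  74  73  77  83  98
  149 209 239 240]
 [239 222 16
[... 3801 characters left out ...]
97 208 221 228 236 239 239 239 238 238 240 239 239 240 239 238 238
  240 238 239 239 239 239 238 238 238 239 238 239 238 239 239 238 239 239
  237 236 239 238 236 203  24  26  28  25]
 [ 50  67 101 135 152 179 196 197 210 221 229 232 238 238 239 238 239 238
  240 238 239 238 239 238 239 239 239 239 239 239 239 238 238 239 238 238
  239 238 238 239 232 171  24  29  26  28]
 [ 31  27  26  30  24  32  50  74 104 134 157 172 193 198 207 217 228 232
  239 238 239 239 238 238 238 239 239 238 239 238 239 239 238 239 239 239
  237 239 238 239 233 173  30  26  25  26]]
[ 0.2362 -0.6056  0.2503] [0.9828 0.1848 0.     0.    ] [ 1.1012  0.3828  0.0439  1.5979 -0.0179  1.1612 -0.0499] 0.08543111734567736
```

Two views agree: bay at about (0.511, 0.038) with yaw 0.01 and top height 0.129 (must be 0.127). The stand yaw is -8° with the new cartridge at (0.4316, -0.371), mid height 0.039. The tray is at (0.47, 0.337). All are in reach, so I press the latch now.

```bash
cat >> h.py <<'E'
np.set_printoptions(precision=4,suppress=True)
BAY=np.array([.511,.038]);YAW=.0102
def quat(a):  # tool down, closing line at angle a-90deg
    return [float(np.cos(a/2)),float(np.sin(a/2)),0.,0.]
def aq(close_dir):  # closing line along angle close_dir; choose branch nearest j7=0
    best=None
    for k in(-1,1):
        q=quat(close_dir+k*np.pi/2)
        j=inverse_kinematics(list(read_eef_pos()),q)
        if j is not None and (best is None or abs(j[6])<best[0]):best=(abs(j[6]),q)
    return best[1]
def fz():return float(read_ft_force()[2])
def press(xy,top,q,stop=12.5):
    """closed fingertips push down at xy from 6 mm above top until stop N, then let up"""
    z=top+.019+.006;movel([*xy,z],q,speed=.1);pause(.2);b=fz();log=[];contact=None
    while z>top+.019-.0125:
        f0=log[-1][1] if log else 0
        z-=.0008 if (contact is None or contact-z<.005) else .00025
        movel([*xy,z],speed=.02);pause(.03);f=fz()-b;log.append((round(z,5),round(f,2)))
        if f>1.5 and contact is None:contact=z
        if f>stop:break
    zz=read_eef_pos()[2]
    movel([*xy,top+.019+.04],speed=.1);pause(.3)
    return b,contact,zz,log
E
python3 - <<'E'
from h import *
move_gripper(0,60)
h=[*BAY,.127+.019+.05]
for k in(-1,1):
    j=inverse_kinematics(h,quat(YAW+k*np.pi/2));print(k,j)
    if j is not None and (k==-1 or abs(j[6])<abs(best[6])):best=j;q=quat(YAW+k*np.pi/2)
move_ptp([.40,-.45,.26],q);move_ptp([*BAY,.26],q);movel(h,q);pause(.3)
print(read_time_s(),read_eef_pos(),read_tcp_rot(),read_ft_force(),read_finger_gap())
cv2.imwrite("pics/s2.png",cv2.resize(read_camera("side")[140:260,220:380],None,fx=5,fy=5,interpolation=cv2.INTER_CUBIC)[:,:,::-1])
E
```

```text
-1 [ 0.8809  0.4594 -1.2312  1.9361  0.4897  1.0949  2.5978]
1 [ 0.4554  0.2511 -0.6795  1.9505  0.1864  1.0021 -0.2995]
5.8583 [0.5117 0.0381 0.197 ] [0.7035 0.7107 0.0007 0.0007] [-0.1566  0.3384 -0.36  ] 6.863664905546165e-05
```

View pics/s2.png

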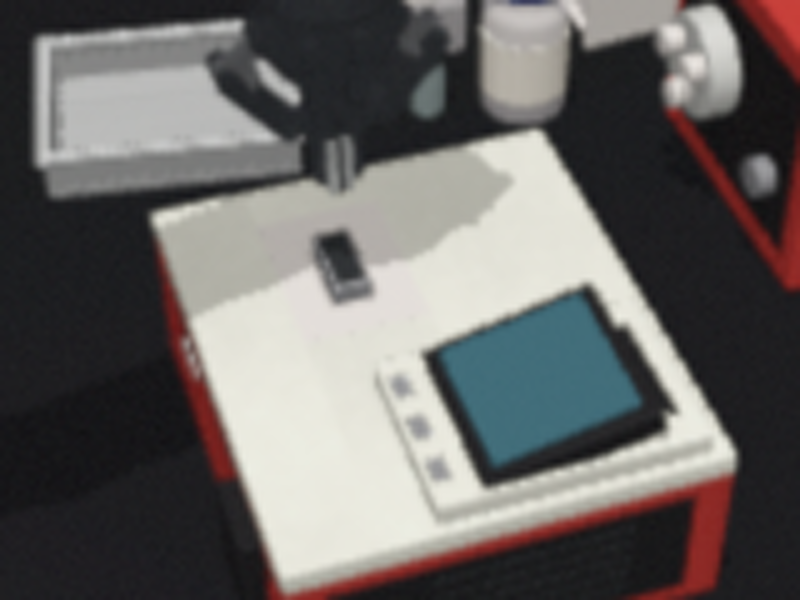

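The closed fingertips hang at crop (342,188), right above the dark pad at (343,262), so they are aligned. Now the press.

```bash
python3 - <<'E'
from h import *
print(proj("side",[.5117,.0381,.178]),proj("side",[.511,.038,.127]))
t=read_time_s();r=press(BAY,.127,quat(YAW+np.pi/2));print(r,read_time_s()-t,read_time_s())
cv2.imwrite("pics/s3.png",read_camera("side")[:,:,::-1])
for n in("old_mid","lock_top"):
  for c in("side","top"):
    if n=="old_mid" and c=="top":read_camera(c)
    print(n,c,[(k["at"],k["confidence"]) for k in tip_of(c,n)[:2]])
print(proj("side",[*BAY,.109]),proj("side",[*BAY,.091]))
E
```

```text
[286.6961 176.7391] [287.2126 190.7722]
(-0.8434660274235565, 0.14560000000000003, np.float64(0.1373008028585479), [(0.1512, 0.26), (0.1504, 0.38), (0.1496, 0.99), (0.1488, 0.45), (0.148, 0.76), (0.1472, 1.2), (0.1464, 1.28), (0.1456, 4.95), (0.1448, 7.02), (0.144, 7.63), (0.1432, 7.18), (0.1424, 6.7), (0.1416, 7.63), (0.1408, 7.72), (0.14, 8.66), (0.13975, 9.1), (0.1395, 8.24), (0.13925, 7.63), (0.139, 8.16), (0.13875, 8.92), (0.1385, 8.19), (0.13825, 7.27), (0.138, 8.22), (0.13775, 8.73), (0.1375, 9.18), (0.13725, 7.69), (0.137, 8.93), (0.13675, 8.76), (0.1365, 8.76), (0.13625, 9.76), (0.136, 10.34), (0.13575, 11.12), (0.1355, 12.86)]) 11.099999999999998 17.0083
old_mid side [([289.1, 194.0], 0.61)]
old_mid top []
lock_top side [([287.1, 190.9], 0.94), ([288.1, 194.3], 0.24)]
lock_top top [([447.3, 181.0], 0.71)]
[287.4674 195.4715] [287.716  200.0593]
```

```bash
python3 -c "
import cv2;s=cv2.imread('pics/s3.png');cv2.imwrite('pics/s3c.png',cv2.resize(s[160:230,250:350],None,fx=6,fy=6,interpolation=cv2.INTER_CUBIC))"
```

```text
(no output)
```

View pics/s3c.png

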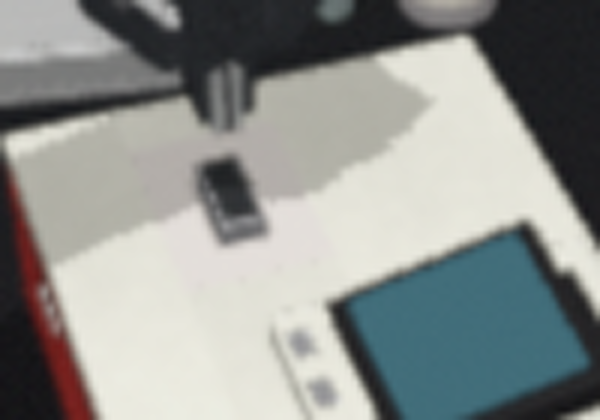

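The block spans the same rows (about 186–200) as before the press, so it is still locked. I press again a little further, up to 15 N, and use the wrist force on the way up to tell whether it was released.

```bash
cat >> h.py <<'E'
def mf(n=4):
    v=[]
    for _ in range(n):v.append(fz());pause(.01)
    return float(np.mean(v))
def press2(xy,top,q,first,stop=14.,hard=15.5,check=None):
    """fast to 'first' below top, then 0.3 mm steps; let up to 'check' and read the force there"""
    movel([*xy,top+.019+.008],q,speed=.15);pause(.15);b=mf();log=[]
    z=top+.019-first;movel([*xy,z],speed=.025)
    while True:
        f=mf()-b;log.append((round(z,5),round(float(read_eef_pos()[2]),5),round(f,2)))
        if f>stop or z<top+.019-.0135:break
        z-=.0003;movel([*xy,z],speed=.02)
    movel([*xy,check or top+.019],speed=.04);pause(.15);c=mf()-b
    return log,c
E
python3 - <<'E'
from h import *
q=quat(YAW+np.pi/2)
r=press2(BAY,.127,q,.009,14.2,check=.1475);print(r,read_eef_pos(),read_time_s())
E
```

```text
([(0.137, 0.13908, 11.22), (0.1367, 0.13809, 6.74), (0.1364, 0.13769, 8.14), (0.1361, 0.13755, 8.93), (0.1358, 0.1374, 9.65), (0.1355, 0.13726, 10.85), (0.1352, 0.13717, 11.58), (0.1349, 0.13706, 13.18), (0.1346, 0.13694, 13.97), (0.1343, 0.1368, 15.09)], 5.3746577863322775) [0.5117 0.0381 0.1484] 21.9417
```

At lock height the cartridge pushes back with 5.4 N, so the latch has let go. I confirm that with a picture, then grasp it along x.

```bash
python3 - <<'E'
from h import *
q=quat(YAW+np.pi/2)
movel([*BAY,.205],q,speed=.12);pause(.2)
im=read_camera("side")
cv2.imwrite("pics/s4.png",cv2.resize(im[160:230,250:350],None,fx=6,fy=6,interpolation=cv2.INTER_CUBIC)[:,:,::-1])
print([(k["at"],k["confidence"]) for k in look_for("side","old_mid")[:2]],read_time_s())
E
```

```text
[([416.1, 352.4], 0.7), ([287.6, 186.9], 0.46)] 22.875
```

View pics/s4.png

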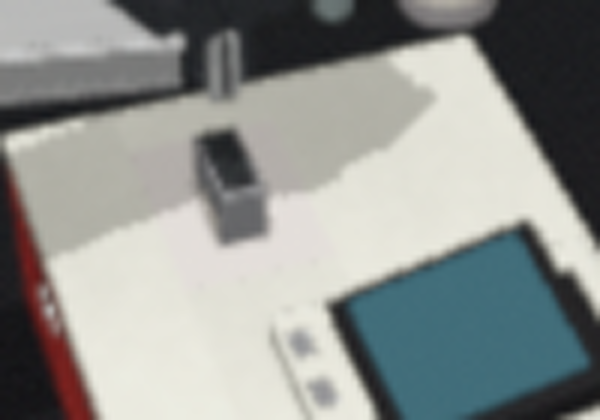

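The block now shows a tall side face (rows 185–243 in the crop), so it is raised. Now I take it to the tray.

```bash
python3 - <<'E'
from h import *
q=quat(YAW+np.pi/2)
f0=np.array(read_ft_force())
move_gripper(.05,30);movel([*BAY,.1405],q,speed=.12);print(read_ft_force()-f0,read_eef_pos(),read_time_s())
move_gripper(0.0,30);pause(.2);print("grip",read_finger_gap(),read_grasp_force(),read_ft_force()-f0,read_eef_pos())
movel([*BAY,.16],speed=.06);print(read_ft_force()-f0)
movel([*BAY,.215],speed=.15);print(read_finger_gap(),read_ft_force()-f0,read_time_s())
T=[.47,.337]
move_ptp([*T,.2],q);movel([*T,.085],speed=.15);movel([*T,.0725],speed=.05);pause(.1)
print(read_eef_pos(),read_ft_force()-f0,read_finger_gap())
move_gripper(.05);pause(.2);movel([*T,.16],speed=.15);print(read_time_s())
read_camera("top");read_camera("side")
for c in("top","side"):print(c,[(k["at"],k["confidence"]) for k in look_for(c,"old_mid")[:3]],proj(c,[*T,.04]))
for c in("top","side"):cv2.imwrite(f"pics/{c}5.png",read_camera(c)[:,:,::-1])
E
python3 -c "
import cv2,numpy as np;s=cv2.imread('pics/side5.png');t=cv2.imread('pics/top5.png')
cv2.imwrite('pics/s5.png',np.hstack([cv2.resize(s[120:240,210:310],(400,480)),cv2.resize(t[180:300,160:260],(400,480))]))"
```

```text
[0.1581 0.5776 0.1782] [0.5114 0.0382 0.1408] 24.1
grip 0.0209815087654882 35.74166178703308 [-0.2655  0.2662  3.8094] [0.5119 0.0381 0.1411]
[ 0.1293 -0.4799 -0.0682]
0.021237494549236402 [-0.3227  0.7838 -0.8996] 25.65
[0.47   0.337  0.0726] [-0.4563  0.1439 -0.3999] 0.021094103425841365
29.55
top [([204.2, 231.2], 0.65)] [203.2062 230.4035]
side [([251.9, 153.2], 0.67)] [252.7735 156.3245]
```

View pics/s5.png

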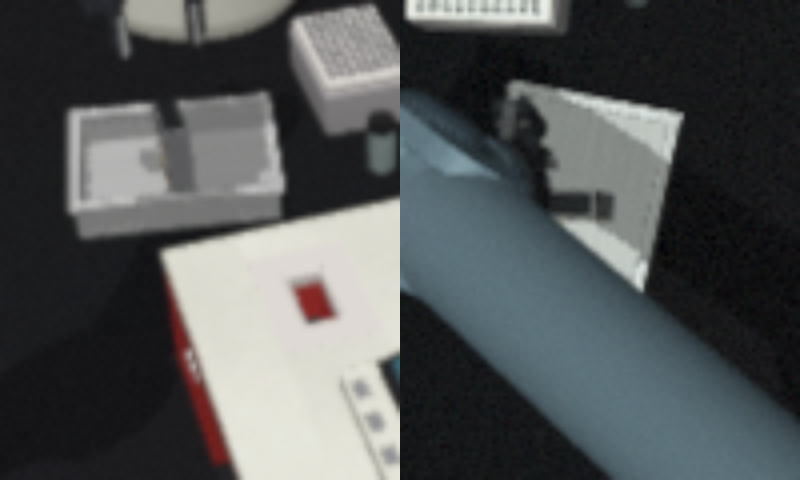

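The old cartridge stands inside the tray and the bay is empty. Next I measure the new cartridge's pad centre from the first picture and pick it up.

```bash
python3 - <<'E'
from h import *
N=atz("top",(426.75,248.4),.078)[:2];print("new pad",N,"bay pad",atz("top",(296.5,218.5),.127)[:2])
S=np.array([.4316,-.3710])
assert np.linalg.norm(N-S)<.012
P=(N+S)/2
q=quat(-.138+np.pi/2)
move_ptp([*BAY,.25],quat(YAW+np.pi/2));move_ptp([*P,.16],q)
f0=np.array(read_ft_force())
movel([*P,.0735],speed=.15);print(read_eef_pos(),read_ft_force()-f0)
move_gripper(0,40);pause(.2);print("grip",read_finger_gap(),read_grasp_force(),read_ft_force()-f0,read_eef_pos())
movel([*P,.1],speed=.08);movel([*P,.25],speed=.25);pause(.1);print(P,read_finger_gap(),read_ft_force()-f0,read_time_s())
for c in("top","side"):cv2.imwrite(f"pics/{c}6.png",read_camera(c)[:,:,::-1])
t=cv2.imread("pics/top6.png",0);print(t[211:228,284:310])
E
python3 -c "
import cv2,numpy as np;s=cv2.imread('pics/side6.png')
cv2.imwrite('pics/s6.png',cv2.resize(s[150:400,200:400],(480,600)))"
```

```text
new pad [ 0.4312 -0.3704] bay pad [0.5108 0.0375]
[ 0.4324 -0.3706  0.0741] [ 0.3527 -0.824   0.357 ]
grip 0.021118995704773245 40.18199801445007 [ 0.4638 -1.3148  5.7612] [ 0.4326 -0.3716  0.075 ]
[ 0.4314 -0.3707] 0.021274963271765562 [ 0.5145 -1.1938 -0.6913] 35.2333
[[238 239 239 239 238 237 239 239 239 240 239 239 238 238 239 239 239 238
  239 239 239 240 238 239 239 239]
 [238 239 238 239 240 239 239 239 239 239 238 240 240 239 240 239 239 239
  238 238 239 239 240 238 238 239]
 [238 239 239 238 236 237 238 237 237 237 238 238 238 237 238 236 238 238
  238 240 240 239 240 239 239 240]
 [239 238 237 232 224 217 218 218 219 220 219 218 219 220 219 220 221 225
  226 230 227 230 235 239 240 239]
 [238 239 238 229 188 142 143 141 142 137 137 144 147 147 148 139 148 160
  162 161 169 205 233 239 239 239]
 [239 238 238 227 167  40  46  53  49  54  47  86 146 133  99  45  45  46
   51  51  97 187 233 240 240 239]
 [239 240 237 227 166  42  51  62  64  65  64  89 149 157 112  63  63  61
   64  52  94 190 237 239 239 239]
 [238 239 237 227 169  43  50  73  73  70  72  75 104 118  88  74 
[... 324 characters left out ...]
59  62  63
   58  35 114 219 239 240 239 239]
 [239 239 239 227 176  92  91  88  90  83  58  59  58  59  61  61  57  60
   61  57 118 218 239 240 239 239]
 [238 239 238 230 211 182 185 181 180 177 167 169 171 169 165 160 141 146
  163 164 176 219 239 239 239 239]
 [240 240 239 234 230 231 230 230 232 231 231 231 231 232 228 225 220 223
  228 229 228 232 240 240 239 239]
 [239 240 239 239 239 238 239 240 239 238 239 240 239 239 239 240 239 239
  239 240 239 239 240 239 238 240]
 [239 239 239 239 240 240 239 240 239 239 239 238 239 239 239 239 239 240
  240 240 240 239 239 240 238 239]
 [240 238 239 239 239 239 240 240 238 239 239 240 239 240 238 239 239 240
  239 239 240 240 240 239 240 240]]
```

View pics/s6.png

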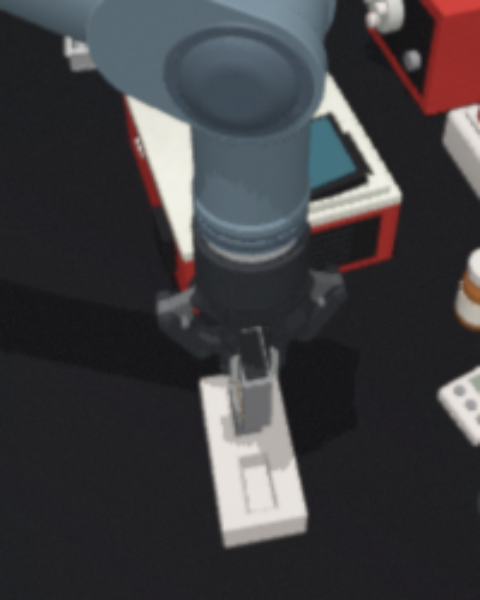

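The new cartridge is held upright and its well is empty. The empty bay, measured at z = 0.115, centres at about (0.511, 0.0385), which agrees. I insert it with force-guided steps.

```bash
python3 - <<'E'
from h import *
q=quat(YAW+np.pi/2)
move_ptp([.45,-.2,.27],q);move_ptp([*BAY,.25],q);movel([*BAY,.192],speed=.15);pause(.2)
f0=np.mean([read_ft_force() for _ in range(3)],axis=0);print(read_eef_pos(),read_time_s())
xy=BAY.copy();z=.188;log=[]
while z>.1425:
    movel([*xy,z],speed=.05);f=np.array(read_ft_force())-f0;log.append((round(z,4),*np.round(f,1).tolist()))
    if f[2]>9:
        log.append("STOP");break
    if np.hypot(*f[:2])>2:xy=xy+np.clip(.00012*f[:2],-.0008,.0008)
    z-=.0025 if f[2]<5 else .001
print(*log,sep="\n");print(xy,read_eef_pos(),read_finger_gap(),read_time_s())
E
```

```text
[0.5121 0.038  0.1933] 37.7667
(0.188, 0.0, -0.1, -1.0)
(0.1855, 1.2, 0.4, -0.9)
(0.183, 1.2, 0.5, -0.5)
(0.1805, 1.3, -0.4, -1.2)
(0.178, 1.2, -0.3, -0.7)
(0.1755, 1.1, 0.2, -0.6)
(0.173, 2.4, -0.3, -1.6)
(0.1705, 1.4, -0.1, -1.4)
(0.168, 1.9, -0.6, -0.9)
(0.1655, 1.1, -1.1, -1.3)
(0.163, 1.8, -0.2, -1.9)
(0.1605, 2.3, -0.2, -0.0)
(0.158, 0.2, 1.2, -0.2)
(0.1555, 0.8, 0.3, -1.0)
(0.153, 0.9, -0.2, 0.1)
(0.1505, 0.1, 0.1, -1.1)
(0.148, 1.6, -0.3, -0.3)
(0.1455, 1.1, -0.2, 0.5)
(0.143, 0.7, 0.7, -0.3)
[0.5116 0.0379] [0.5114 0.0379 0.1428] 0.021086828112999244 42.5167
```

It went in freely. I release it, close the fingers and press until it locks.

```bash
sed -i 's/top+.019+.008\],q,speed=.15/top+.019+.03],q,speed=.15/' h.py; python3 - <<'E'
from h import *
q=quat(YAW+np.pi/2);xy=[.5113,.0379]
move_gripper(.05);pause(.1);movel([*xy,.21],speed=.15);move_gripper(0,60)
im=read_camera("side");cv2.imwrite("pics/s7.png",cv2.resize(im[160:230,250:350],None,fx=6,fy=6,interpolation=cv2.INTER_CUBIC)[:,:,::-1])
print(read_time_s(),read_eef_pos(),read_finger_gap())
r=press2(xy,.127,q,.008,14.2,check=.1475);print(r,read_eef_pos(),read_time_s())
movel([*xy,.21],speed=.15);pause(.1)
im2=read_camera("side");a=cv2.imread("pics/s7.png");b=cv2.resize(im2[160:230,250:350],None,fx=6,fy=6,interpolation=cv2.INTER_CUBIC)[:,:,::-1]
cv2.imwrite("pics/s8.png",cv2.resize(np.hstack([a,b]),(800,280)))
E
```

```text
44.1917 [0.5113 0.038  0.2099] 5.514809791547362e-05
([(0.138, 0.1388, 7.25), (0.1377, 0.13853, 7.83), (0.1374, 0.13824, 7.59), (0.1371, 0.13796, 7.34), (0.1368, 0.13769, 8.32), (0.1365, 0.13761, 8.39), (0.1362, 0.13752, 9.62), (0.1359, 0.13746, 10.41), (0.1356, 0.1374, 11.51), (0.1353, 0.13729, 12.75), (0.135, 0.13719, 14.08), (0.1347, 0.13706, 15.22)], 0.009224348480253629) [0.5107 0.0378 0.1468] 50.2167
```

View pics/s8.png

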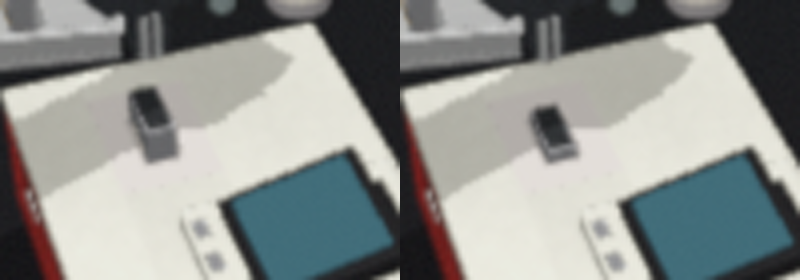

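The left frame shows the cartridge raised before the press. The right frame shows it low after the press, at crop (553,133), with the fingers clear above it. There is 0 N at lock height, so it is locked.

```bash
python3 -c "
from bench import *
print(sign_off(),read_time_s())"
```

```text
the job is handed in; nothing more can be done
the job is handed in; nothing more can be done
```

The cartridge is changed and the job handed in: the new one is locked in the bay, the old one stands in the steel tray and the blank was not touched. No verdict came back; the first press on the old cartridge did not release it and the second did, and the wrist force peaked at about 15 N.

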